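Bring the salt to the front of the spice carousel and hold it there

TASK

Turn the spice carousel by the bar handle on top of its post until the salt shaker stands right behind the pointer on the carousel's foot, and finish while still gripping the handle, so that the carousel is held still while I take the salt. You may let go and take a new grip on the way; do not touch the jars, the shaker or the tray, keep all four standing upright on the tray, and leave the other things on the worktop as they are.

Things in the scene. Friction and masses are not known exactly. Their poses are not given: they have to be found in the camera images.
- carousel_foot: fixed dark steel disc under the carousel, 170 mm across; origin at its centre on the worktop, on the carousel's turning axis; its own -x axis points from the axis to the pointer, z up. Its heading differs from start to start
- pointer_tip (a point): tip of the upright pointer that stands on an arm of the foot just outside the tray's rim: 130 mm from the turning axis, 53 mm above the worktop. It does not turn with the tray
- turntable (a joint): angle by which the turning part (tray, post and handle, one rigid piece) has been turned since the start, rad, 0 at the start, growing anticlockwise seen from above; no end stops, it stays where it is left (friction about 0.12 N m plus 0.2 N m per rad/s)
- carousel_handle: wooden bar handle on top of the centre post, turning with the tray: 64 mm long (its own x), 16 mm thick (its own y), 40 mm high; origin at the bar's middle, on the turning axis, 180 mm above the worktop (bar from 160 to 200 mm). Only the steel post, 18 mm across, is below it
- tray: round wooden turning tray, 226 mm across, upper face 25 mm above the worktop, 8 mm lip; origin at the centre of its underside on the turning axis. Shaker and three jars stand loose in its four wells (eight-sided, 47 mm wide inside, walls 50 mm high), in any order, 76 mm from the axis, 90 degrees apart; the bar handle points along one pair of wells
- salt_shaker: salt shaker with a domed grey top, 44 mm across and 90 mm tall, the shortest of the four things on the tray and the only one without a flat cylindrical cap; origin at the centre of its underside, z up
- spice_jar_1: glass spice jar with a flat cylindrical flip cap, 41 mm across and 105 mm tall, standing on the tray; origin at the centre of its underside, z up
- spice_jar_2: glass spice jar with a flat cylindrical flip cap, 41 mm across and 105 mm tall, standing on the tray; origin at the centre of its underside, z up
- spice_jar_3: glass spice jar with a flat cylindrical flip cap, 41 mm across and 105 mm tall, standing on the tray; origin at the centre of its underside, z up
- mug: mug, 92 mm tall, bystander to the left of the carousel; origin at the centre of its underside
- scissors: scissors lying on the worktop, bystander to the right; origin at the centre of the underside

How it is judged:
By the outcome, as a careful person would: the job done as asked, in the order asked, and still so for the second after the job is handed in, while the arm keeps its last pose, push and grip.
It also fails if it takes over 51 s, if anything falls off the work surface, if the arm or the gripper's body presses on something with over 40 N, if the wrist force passes 120 N, or if a joint passes its speed limit or range.

ROBOT

A 6-joint arm with a two-finger parallel gripper is mounted at the origin on a cart in front of the work surface, level with it; the furniture and walls round the work are solid. World frame = base frame: x ahead of the robot, y to its left, z up, the work surface at z = 0. Lengths are in m, angles in rad, forces in N, time in s.
With the tool pointing down it reaches from about 0.3 to 0.85 m from the base axis. Payload 4.2 kg.
Tool frame: the origin (TCP) lies between the finger pads, 19 mm behind the fingertips; this is the grasp point; z points along the fingers, y is the line along which they close (so a half turn about z gives the same grasp; the last joint's range is limited). The gripper opens to 91 mm and grips with 3 to 60 N. Pads are 32 mm wide; open, the fingers measure 118 mm over their backs; the gripper's body (76 mm by 178 mm) begins 60 mm behind the grasp point.
Start: joints at [-1.152, 0.32, 1.565, -0, 1.257, -0.02], TCP at [0.244, -0.521, 0.233] pointing down, gripper open.
Joint ranges: [-3.11, 3.11], [-0.84, 2.01], [0.21, 2.61], [-1.34, 4.49], [0.05, 2.63], [-2.56, 2.56]. Speed limits (rad/s): [2.57, 2.57, 3.14, 3.14, 3.14, 3.14].

INTERFACE

Orientations are given as a unit quaternion [x, y, z, w].
In Python, from workcell import r gives the robot as it stands.
- The arm moves only by the tool play_rows, never from a script. Its argument "moves" is a list of rows, each a list of 7 numbers: the shift along the world's x, y, z in m, then the turn, a rotation vector about the world's x, y, z in rad, then the opening in per cent of the stroke, from 0 (shut) to 100 (fully open). A call has 1 to 8 rows; each row shifts and turns the commanded pose from where the row before left it; what a row does not reach is not made up. A row lasts 1/8 s, in which the tool goes at most 62.5 mm and 10.7 degrees, less where a joint would pass 70% of its speed; a pose out of reach is approached as far as the arm can. A call with a gripper value outside its range is refused whole. The fingers move at their own pace and stop on an object; the grip force is fixed at half the most. Time passes only in rows, so rows that do not move let the fingers close. It gives the time, the measured TCP pose, the force, the opening and the grip force at its end, in the units of the state.
- r.observe(): the state, without advancing time (a new reading comes with each control period).
- r.grab_frame(name): name is "scene" or "top" or "wrist"; returns a dict with "color" (400x640x3 uint8, red, green, blue), "fx", "fy", "cx", "cy" (pixels), "camera_from_world" (4x4, takes a point from world to camera coordinates). Camera axes: x right, y up, looking along -z (the intrinsics and any distortion apply to the point x, -y, -z); pixel columns grow to the right and rows downward; lengths in m; the calibration is good to about 2 mm. A picture is of the moment at which its call begins. There is no depth.
- r.sign_off(): hands the job in; it is judged then, once.
The state is a dict: "time": time; "joints": joint angles; "qd": joint speeds; "joint_torque": joint torques, N m; "tcp_pos": TCP position; "eef_rot": TCP orientation; "contact_force": force on the tool from outside, world axes, zero at the start; "ft_torque": the same for the moment, N m; "finger_gap": finger opening in m; "grip_force": force on a finger pad.
Only numpy, scipy, OpenCV 4.12 (cv2) and the standard library are available. Lean on these libraries where they do the work, as an engineer would, in place of code of your own. Each camera call takes 0.05 s, during which the arm holds its last target. There are 200 camera calls.

## Working session

There is one attempt and no reset: what is moved stays moved. The work goes in short steps, Python scripts to look and compute and a tool call to move; the robot and the scene stay as the last step left them, time stands still between calls to the robot, and variables do not carry over. Pictures are saved under pics/ and viewed, at most 10 in all, crops included, and the job is handed in when it is done.

Besides the shell and the picture viewer there is one more tool, called after "Call:" as a command line: name --pt "numbers of a row" for each row, then --argument value for the rest. play_rows: Moves the arm, as the interface text tells. Its arguments: {"type":"object","properties":{"moves":{"type":"array"}},"required":["moves"]}

```bash
mkdir -p pics
python3 - <<'E'
from workcell import r
import cv2,numpy as np
for n in("scene","top"):
    f=r.grab_frame(n);cv2.imwrite(f"pics/{n}0.png",f["color"][:,:,::-1]);print(n,f["fx"],f["fy"],f["cx"],f["cy"],[k for k in f]);print(np.round(f["camera_from_world"],3).tolist())
s=r.observe();print(s["time"],s["tcp_pos"],s["eef_rot"],s["finger_gap"])
E
```

```text
scene 478.2369086538709 478.2369086538709 314.1219604014439 202.3439273873003 ['color', 'fx', 'fy', 'cx', 'cy', 'camera_from_world']
[[-0.426, -0.905, 0.009, 0.237], [0.642, -0.295, 0.708, -0.44], [-0.638, 0.307, 0.706, -1.076], [0.0, 0.0, 0.0, 1.0]]
top 476.11999490149657 476.11999490149657 316.23257463864013 193.20085235113245 ['color', 'fx', 'fy', 'cx', 'cy', 'camera_from_world']
[[0.293, -0.956, -0.004, -0.171], [0.898, 0.273, 0.346, -0.511], [-0.329, -0.105, 0.938, -1.164], [0.0, 0.0, 0.0, 1.0]]
0.1 [ 0.24410003 -0.52015371  0.23200208] [ 9.76028072e-01  2.17643192e-01 -1.87172294e-04 -7.80126035e-04] 0.0911745024909367
```

View pics/scene0.png

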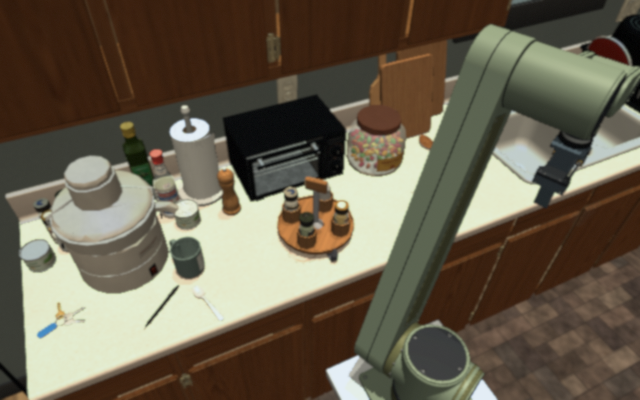

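View pics/top0.png

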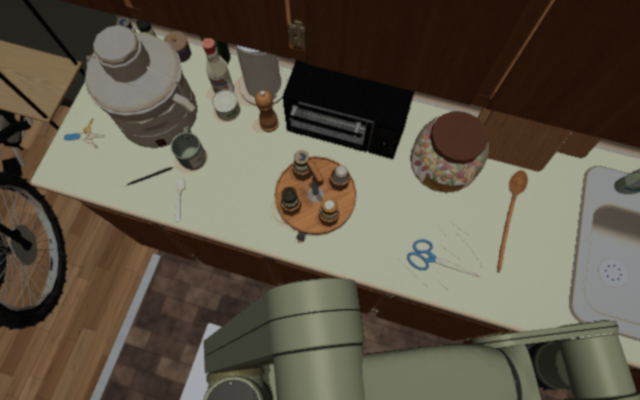

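The carousel tray is at about (316,195) in top and (316,225) in scene, and the dark pointer is near (301,238) in top and (333,256) in scene. I'll enlarge both views to tell the jars apart.

```bash
cat > h.py <<'E'
import cv2,numpy as np
from workcell import r
def ray(f,u,v):
    T=np.array(f["camera_from_world"]);d=np.array([(u-f["cx"])/f["fx"],-(v-f["cy"])/f["fy"],-1.])
    R=T[:3,:3];return -R.T@T[:3,3],R.T@d
def onz(f,u,v,z):
    o,d=ray(f,u,v);return o+d*(z-o[2])/d[2]
def proj(f,p):
    T=np.array(f["camera_from_world"]);c=T[:3,:3]@np.array(p)+T[:3,3]
    return f["cx"]+f["fx"]*c[0]/-c[2],f["cy"]-f["fy"]*c[1]/-c[2]
E
python3 - <<'E'
from h import *
a=cv2.imread("pics/top0.png")[145:250,265:370];b=cv2.imread("pics/scene0.png")[165:270,265:370]
z=lambda i:cv2.resize(i,(400,400),interpolation=cv2.INTER_CUBIC)
cv2.imwrite("pics/z0.png",cv2.convertScaleAbs(np.hstack([z(a),z(b)]),alpha=1.4))
f=r.grab_frame("top");hsv=cv2.cvtColor(f["color"],cv2.COLOR_RGB2HSV)
m=cv2.inRange(hsv,(5,110,60),(20,255,255));m[:150]=0;m[245:]=0;m[:,:268]=0;m[:,362:]=0
c=np.vstack(cv2.findContours(m,0,2)[0]);e=cv2.fitEllipse(cv2.convexHull(c));print(e,onz(f,*e[0],0.033))
E
```

```text
((314.99176025390625, 195.09361267089844), (76.77173614501953, 80.28447723388672), 89.73006439208984) [ 0.5529501  -0.00602553  0.033     ]
```

View pics/z0.png

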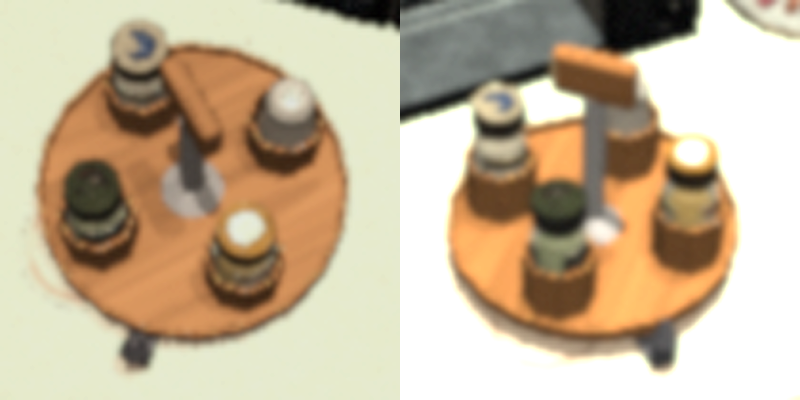

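The zoom shows the salt's grey dome at crop (290,98) in top, i.e. full frame (341,171), partly hidden behind the handle in scene. The caps are blue at (138,45), green at (93,182) and yellow at (247,228). The pointer is at about (138,340), and the bar runs from (175,75) to (210,140).

Run:
```python
from h import *
f=r.grab_frame("top");g=r.grab_frame("scene")
k=.2625
T=lambda u,v:(265+u*k-.37,145+v*k-.37)
S=lambda u,v:(265+u*k-.37,165+v*k-.37)
P={}
for n,u,z in(("blue",(138,45),.13),("green",(93,182),.13),("yel",(247,228),.13),("salt",(290,98),.113)):
    P[n]=onz(f,*T(*u),z);print(n,P[n].round(4))
for n,u,z in(("blue",(100,100),.13),("green",(158,197),.13),("yel",(290,150),.13)):print("scene",n,onz(g,*S(*u),z).round(4))
c=(P["blue"]+P["yel"]+P["green"]+P["salt"])[:2]/4;print("c",c)
for n in P:
    d=P[n][:2]-c;print(n,np.hypot(*d),np.degrees(np.arctan2(d[1],d[0])))
def tri(u,v):
    A=[];b=[]
    for o,d in(ray(f,*T(*u)),ray(g,*S(*v))):
        d=d/np.linalg.norm(d);M=np.eye(3)-np.outer(d,d);A.append(M);b.append(M@o)
    return np.linalg.solve(sum(A),sum(b))
p=tri((138,335),(257,335));print("ptr",p);print("ptr top z.053",onz(f,*T(140,332),.053),"scene",onz(g,*S(257,330),.053))
# handle bar top: orange-brown blob in both; corners by eye (top face z=.2)
for w,F,C,pts in(("t",f,T,((175,65),(205,138))),("s",g,S,((155,48),(236,62)))):
    print(w,[onz(F,*C(*q),.2).round(4) for q in pts])
```

```text
blue [0.6117 0.0502 0.13  ]
green [0.5071 0.0485 0.13  ]
yel [ 0.5059 -0.0593  0.13  ]
salt [ 0.6112 -0.0596  0.113 ]
scene blue [0.6147 0.0466 0.13  ]
scene green [0.5058 0.0487 0.13  ]
scene yel [ 0.5084 -0.0581  0.13  ]
c [ 0.55899504 -0.00507478]
blue 0.0763450326072893 46.33336497595299
green 0.07456774892897937 134.10466339026885
yel 0.07589936226870109 -134.36060789904653
salt 0.07550502181865258 -46.21036587437396
ptr [ 0.44136645 -0.00065109  0.0228652 ]
ptr top z.053 [ 0.43698295 -0.00414439  0.053     ] scene [0.42312107 0.00869833 0.053     ]
t [array([0.5753, 0.0111, 0.2   ]), array([ 0.5326, -0.0221,  0.2   ])]
s [array([0.5794, 0.0172, 0.2   ]), array([ 0.542 , -0.0287,  0.2   ])]
```

The well radii come out at 75 to 76 mm, as given. The axis is near (0.559,-0.005), the bar lies at about 45°, the salt at -46° and the pointer near 180°. So I need to turn about -134°. A grip with tool y at 135° lets this go in one pass within joint 6's range. I'll approach above the carousel first.

Call:
play_rows --pt "0.0131 0.0215 0.004 0 0 0.1454 100" --pt "0.0131 0.0215 0.004 0 0 0.1454 100" --pt "0.0131 0.0215 0.004 0 0 0.1454 100" --pt "0.0131 0.0215 0.004 0 0 0.1454 100" --pt "0.0131 0.0215 0.004 0 0 0.1454 100" --pt "0.0131 0.0215 0.004 0 0 0.1454 100" --pt "0.0131 0.0215 0.004 0 0 0.1454 100" --pt "0.0131 0.0215 0.004 0 0 0.1454 100"

```text
time: 1.25
tcp_pos: [0.3494, -0.3477, 0.2649]
eef_rot: [0.694, 0.72, 0.0, -0.0]
contact_force: [0.7, 1.0, 0.5]
finger_gap: 0.0913
grip_force: 0.0
```

Call:
play_rows --pt "0.0131 0.0215 0.004 0 0 0.1454 100" --pt "0.0131 0.0215 0.004 0 0 0.1454 100" --pt "0.0131 0.0215 0.004 0 0 0.1454 100" --pt "0.0131 0.0215 0.004 0 0 0.1454 100" --pt "0.0131 0.0215 0.004 0 0 0.1454 100" --pt "0.0131 0.0215 0.004 0 0 0.1454 100" --pt "0.0131 0.0215 0.004 0 0 0.1454 100" --pt "0.0131 0.0215 0.004 0 0 0.1454 100"

```text
time: 2.25
tcp_pos: [0.4542, -0.1757, 0.2969]
eef_rot: [0.185, 0.983, 0.0, -0.0]
contact_force: [-0.3, -0.3, -0.4]
finger_gap: 0.0912
grip_force: 0.0
```

Call:
play_rows --pt "0.0131 0.0215 0.0 0 0 0.1454 100" --pt "0.0131 0.0215 0.0 0 0 0.1454 100" --pt "0.0131 0.0215 0.0 0 0 0.1454 100" --pt "0.0131 0.0215 0.0 0 0 0.1454 100" --pt "0.0131 0.0215 0.0 0 0 0.1454 100" --pt "0.0131 0.0215 0.0 0 0 0.1454 100" --pt "0.0131 0.0215 0.0 0 0 0.1454 100" --pt "0.0131 0.0215 0.0 0 0 0.1454 100"

```text
time: 3.25
tcp_pos: [0.559, -0.0038, 0.2966]
eef_rot: [-0.386, 0.923, 0.0, -0.0]
contact_force: [0.2, 0.0, -0.1]
finger_gap: 0.0915
grip_force: 0.0
```

Run:
```python
from h import *
s=r.observe();print(s["time"],s["tcp_pos"],s["joints"]);print(cv2.Rodrigues(np.zeros(3))[0][0,0])
from scipy.spatial.transform import Rotation as R
M=R.from_quat(s["eef_rot"]).as_matrix();print(M.round(3),np.degrees(np.arctan2(M[1,1],M[0,1])))
f=r.grab_frame("wrist");cv2.imwrite("pics/w1.png",f["color"][:,:,::-1])
import pickle;pickle.dump(f,open("w1.pkl","wb"))
t=r.grab_frame("top")["color"][:,:,::-1];cv2.imwrite("pics/t1.png",t)
for q in((.559,-.005,.2),(.429,-.005,.053),(.582,.018,.2),(.536,-.028,.2)):print(np.round(proj(f,q)))
```

```text
3.25 [ 0.55898726 -0.00381306  0.29662824] [-2.74111783e-02  2.61515804e-01  1.48691499e+00  2.87109386e-05
  1.39351095e+00 -2.38981426e+00]
1.0
[[-0.703 -0.711 -0.   ]
 [-0.711  0.703  0.   ]
 [ 0.     0.    -1.   ]] 135.35543422147225
[321. 206.]
[399.  98.]
[321. 243.]
[321. 167.]
```

View pics/w1.png

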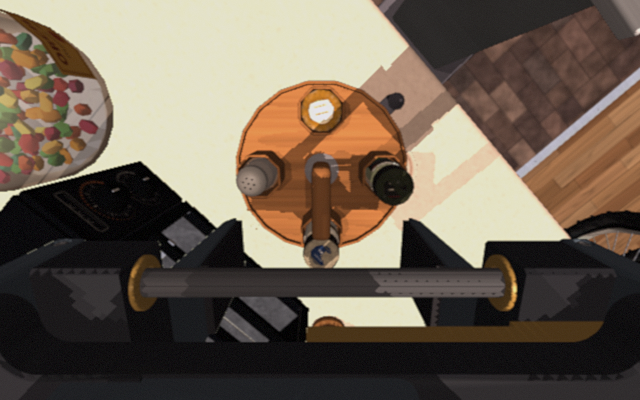

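The wrist view shows the bar vertical at column 320, rows 165 to 240, which matches the prediction. The salt's perforated dome is at (254,180) and the pointer at about (395,101), against (399,98) predicted for azimuth 180°. I'll measure the pointer closer up.

Run:
```python
from h import *
import pickle
f=pickle.load(open("w1.pkl","rb"));c=f["color"][:,:,::-1]
z=cv2.resize(c[70:270,225:425],(600,600),interpolation=cv2.INTER_CUBIC)
cv2.imwrite("pics/z1.png",z)
C=np.array([.559,-.0045])
for a in range(165,200,5):
    q=[C[0]+.13*np.cos(np.radians(a)),C[1]+.13*np.sin(np.radians(a)),.053]
    print(a,np.round(proj(f,q),1),(np.array(proj(f,q))-[225,70])*3)
d=np.sort
g=cv2.cvtColor(f["color"],cv2.COLOR_RGB2GRAY);m=(g[88:114,382:410]<60).astype(np.uint8)
n,l,s,ce=cv2.connectedComponentsWithStats(m);print(s,ce+[382,88])
for u in((253,181),(254,180)):p=onz(f,*u,.113);print(p,np.degrees(np.arctan2(*(p[:2]-C)[::-1])),np.hypot(*(p[:2]-C)))
```

```text
165 [414.9 121.6] [569.82426894 154.82319181]
170 [410.5 113.4] [556.64562288 130.16445733]
175 [405.4 105.5] [541.15120332 106.64782257]
180 [399.5  98.2] [523.43541505  84.50479714]
185 [392.9  91.3] [503.61949799  63.96049084]
190 [385.6  85.1] [481.85137941  45.23001453]
195 [377.8  79.5] [458.30494301  28.51479513]
[[  0   0  28  26 505]
 [  4   5  18  18 216]
 [  0  21   3   5   7]] [[395.97029703 100.18415842]
 [394.80092593 100.90277778]
 [383.14285714 110.85714286]]
[ 0.60937305 -0.05898026  0.113     ] -47.24318652395415 0.0741993519322181
[ 0.60778917 -0.05896084  0.113     ] -48.1441765252988 0.07311885018466266
```

View pics/z1.png

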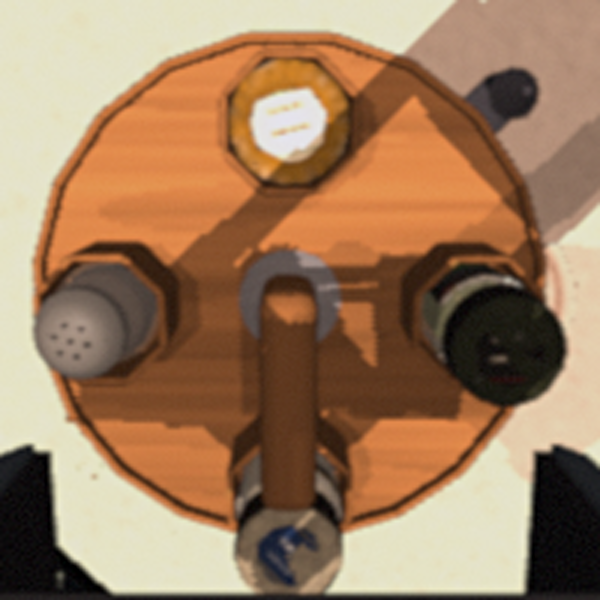

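The pointer tip, at zoomed (517,90), is off the 180° prediction only radially, so its azimuth is about 180°. The bar is aligned with the tool. I'll descend 116 mm, so the TCP ends at z 0.18, and grip.

Call:
play_rows --pt "0 -0.0005 -0.02 0 0 0 100" --pt "0 -0.0005 -0.02 0 0 0 100" --pt "0 0 -0.02 0 0 0 100" --pt "0 0 -0.02 0 0 0 100" --pt "0 0 -0.018 0 0 0 100" --pt "0 0 -0.016 0 0 0 100" --pt "0 0 0 0 0 0 0" --pt "0 0 0 0 0 0 0"

```text
time: 4.35
tcp_pos: [0.5591, -0.0057, 0.1834]
eef_rot: [-0.383, 0.924, -0.0, 0.0]
contact_force: [-0.8, -0.7, -0.9]
finger_gap: 0.0742
grip_force: 0.0
```

Call:
play_rows --pt "0 0 0 0 0 0 0" --pt "0 0 0 0 0 0 0" --pt "0 0 0 0 0 0 0" --pt "0 0 0 0 0 0 0"

```text
time: 4.85
tcp_pos: [0.5587, -0.0055, 0.1829]
eef_rot: [-0.383, 0.924, 0.0, 0.0]
contact_force: [1.2, 0.1, -0.0]
finger_gap: 0.034
grip_force: 0.0
```

Call:
play_rows --pt "0 0 0 0 0 0 0" --pt "0 0 0 0 0 0 0" --pt "0 0 0 0 0 0 0" --pt "0 0 0 0 0 0 0" --pt "0 0 0 0 0 0 0"

```text
time: 5.48
tcp_pos: [0.5588, -0.0056, 0.1828]
eef_rot: [-0.383, 0.924, -0.0, 0.0]
contact_force: [0.9, -0.2, 0.2]
finger_gap: 0.016
grip_force: 30.0
```

Call:
play_rows --pt "0 0 0 0 0 -0.02 0" --pt "0 0 0 0 0 -0.04 0" --pt "0 0 0 0 0 -0.06 0" --pt "0 0 0 0 0 -0.07 0" --pt "0 0 0 0 0 -0.07 0" --pt "0 0 0 0 0 -0.07 0" --pt "0 0 0 0 0 -0.07 0" --pt "0 0 0 0 0 -0.07 0"

```text
time: 6.48
tcp_pos: [0.5589, -0.0057, 0.1828]
eef_rot: [-0.157, 0.988, -0.0, 0.0]
contact_force: [1.3, -2.0, -0.2]
finger_gap: 0.0156
grip_force: 30.0
```

Call:
play_rows --pt "0 0 0 0 0 -0.07 0" --pt "0 0 0 0 0 -0.07 0" --pt "0 0 0 0 0 -0.07 0" --pt "0 0 0 0 0 -0.07 0" --pt "0 0 0 0 0 -0.07 0" --pt "0 0 0 0 0 -0.07 0" --pt "0 0 0 0 0 -0.07 0" --pt "0 0 0 0 0 -0.07 0"

```text
time: 7.48
tcp_pos: [0.5589, -0.0059, 0.1828]
eef_rot: [0.122, 0.992, -0.0, 0.0]
contact_force: [1.2, -2.3, 0.6]
finger_gap: 0.0159
grip_force: 30.0
```

Call:
play_rows --pt "0 0 0 0 0 -0.07 0" --pt "0 0 0 0 0 -0.07 0" --pt "0 0 0 0 0 -0.07 0" --pt "0 0 0 0 0 -0.07 0" --pt "0 0 0 0 0 -0.07 0" --pt "0 0 0 0 0 -0.07 0" --pt "0 0 0 0 0 -0.07 0" --pt "0 0 0 0 0 -0.07 0"

```text
time: 8.48
tcp_pos: [0.5588, -0.006, 0.1828]
eef_rot: [0.392, 0.92, -0.0, 0.0]
contact_force: [0.4, -2.0, -0.6]
finger_gap: 0.0159
grip_force: 30.0
```

Call:
play_rows --pt "0 0 0 0 0 -0.07 0" --pt "0 0 0 0 0 -0.07 0" --pt "0 0 0 0 0 -0.07 0" --pt "0 0 0 0 0 -0.07 0" --pt "0 0 0 0 0 -0.07 0" --pt "0 0 0 0 0 -0.07 0" --pt "0 0 0 0 0 -0.05 0" --pt "0 0 0 0 0 -0.03 0"

```text
time: 9.48
tcp_pos: [0.5587, -0.0061, 0.1828]
eef_rot: [0.607, 0.795, -0.0, 0.0]
contact_force: [0.2, -2.8, -0.9]
finger_gap: 0.0158
grip_force: 30.0
```

Run:
```python
from h import *
from scipy.spatial.transform import Rotation as R
s=r.observe();M=R.from_quat(s["eef_rot"]).as_matrix();print(s["time"],s["tcp_pos"],np.degrees(np.arctan2(M[1,1],M[0,1])),s["joints"][5],s["contact_force"],s["ft_torque"])
```

```text
9.475 [ 0.55869395 -0.00605302  0.18275713] 15.264518138974307 -0.29686188471203473 [ 0.19330765 -2.81951636 -0.8603322 ] [-0.29858171 -0.1900461   0.1844638 ]
```

Call:
play_rows --pt "0 0 0 0 0 -0.05 0" --pt "0 0 0 0 0 -0.06 0" --pt "0 0 0 0 0 -0.06 0" --pt "0 0 0 0 0 -0.05 0" --pt "0 0 0 0 0 -0.03 0" --pt "0 0 0 0 0 -0.016 0" --pt "0 0 0 0 0 0 0" --pt "0 0 0 0 0 0 0"

```text
time: 10.48
tcp_pos: [0.5586, -0.006, 0.1828]
eef_rot: [0.707, 0.707, -0.0, 0.0]
contact_force: [-0.5, -4.5, -0.8]
finger_gap: 0.016
grip_force: 30.0
```

Run:
```python
from h import *
from scipy.spatial.transform import Rotation as R
s=r.observe();M=R.from_quat(s["eef_rot"]).as_matrix();print(s["time"],s["tcp_pos"],np.degrees(np.arctan2(M[1,1],M[0,1])),s["contact_force"],s["ft_torque"])
im=[]
import pickle
for n,(v,u) in(("top",(145,265)),("scene",(165,265))):
    f=r.grab_frame(n);pickle.dump(f,open(n+"2.pkl","wb"))
    im.append(cv2.resize(f["color"][v:v+105,u:u+105,::-1],(400,400),interpolation=cv2.INTER_CUBIC))
f=r.grab_frame("wrist");pickle.dump(f,open("wrist2.pkl","wb"));cv2.imwrite("pics/w2.png",f["color"][:,:,::-1])
cv2.imwrite("pics/z2.png",cv2.convertScaleAbs(np.hstack(im),alpha=1.3))
for n,q in(("ptr",(.429,-.0055,.053)),("salt",(.483,-.0055,.115)),("axis",(.559,-.0055,.033))):print(n,proj(f,q))
```

```text
10.475 [ 0.55861878 -0.00604376  0.182759  ] 0.049768126253126384 [-0.48572889 -4.53061974 -0.79896999] [-0.5700975  -0.1139157  -0.12729673]
ptr (np.float64(180.2229083246814), np.float64(197.23522680208808))
salt (np.float64(217.42991157336002), np.float64(218.95045294180247))
axis (np.float64(321.7750469976418), np.float64(192.20993589877543))
```

View pics/z2.png

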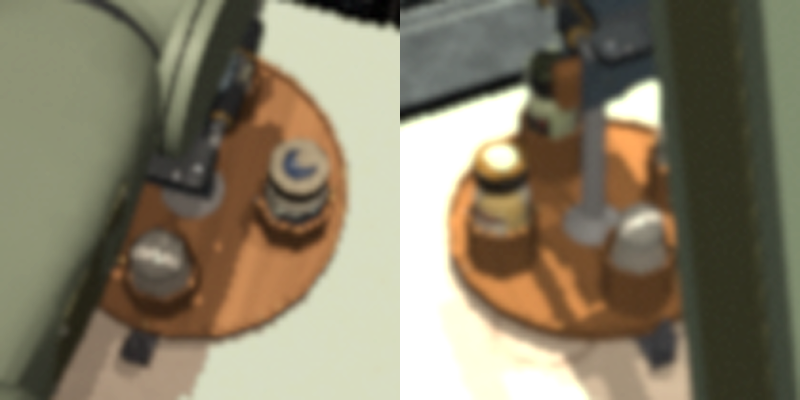

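View pics/w2.png

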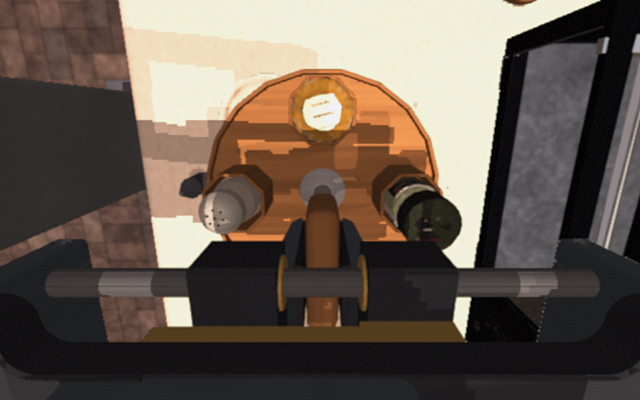

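In all views the salt now stands by the pointer. In the wrist view, though, the pointer blob at about (192,184) is some 10 px above where I predicted it for azimuth 180°. I'll measure the pointer more carefully.

Run:
```python
from h import *
import pickle
a=pickle.load(open("w1.pkl","rb"));b=pickle.load(open("wrist2.pkl","rb"))
A=a["color"][80:125,370:420,::-1];B=b["color"][160:240,170:270,::-1]
o=np.hstack([cv2.resize(A,(400,360),interpolation=cv2.INTER_CUBIC),cv2.resize(B,(400,320),interpolation=cv2.INTER_CUBIC,dst=None) if 0 else cv2.copyMakeBorder(cv2.resize(B,(400,320),interpolation=cv2.INTER_CUBIC),0,40,0,0,0)])
C=np.array([.559,-.005])
for n,f,u0,v0,k,dx in(("w1",a,370,80,8,0),("w2",b,170,160,4,400)):
    for az,col in((172,(0,0,255)),(176,(0,255,255)),(180,(0,255,0))):
        for z in(0.,.053):
            p=proj(f,(*(C+.13*np.array([np.cos(np.radians(az)),np.sin(np.radians(az))])),z));q=(int((p[0]-u0)*k+dx),int((p[1]-v0)*k))
            cv2.circle(o,q,3,col,-1 if z else 1)
cv2.imwrite("pics/z3.png",cv2.convertScaleAbs(o,alpha=1.5))
```

```text
(no output)
```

View pics/z3.png

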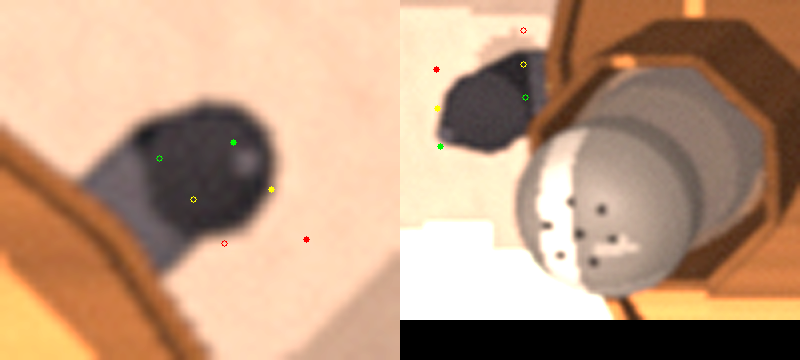

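The rounded tip's highlight lies between the 176° and 180° marks in both wrist views, so the pointer azimuth is about 178.3° while the salt is at about 179.7°. I'll turn -0.025 rad more.

Call:
play_rows --pt "0 0 0 0 0 -0.015 0" --pt "0 0 0 0 0 -0.01 0" --pt "0 0 0 0 0 0 0" --pt "0 0 0 0 0 0 0" --pt "0 0 0 0 0 0 0" --pt "0 0 0 0 0 0 0"

```text
time: 11.38
tcp_pos: [0.5586, -0.0061, 0.1828]
eef_rot: [0.715, 0.699, -0.0, 0.0]
contact_force: [-0.4, -5.3, -0.5]
finger_gap: 0.0157
grip_force: 30.0
```

Run:
```python
from h import *
from scipy.spatial.transform import Rotation as R
s=r.observe();M=R.from_quat(s["eef_rot"]).as_matrix();print(s["time"],s["tcp_pos"],np.degrees(np.arctan2(M[1,1],M[0,1])),s["contact_force"],s["grip_force"],np.abs(s["qd"]).max())
print(r.sign_off())
```

```text
11.375 [ 0.55862442 -0.00610178  0.18275569] -1.3650797520546207 [-0.44817993 -5.31761099 -0.54073924] 29.998153746128082 0.0017131138511603757
the job is handed in; nothing more can be done
None
```

I turned the carousel about 136° clockwise so the salt shaker stands behind the pointer, by my measurement to within about 1°, and handed the job in at 11.4 s with the gripper still holding the handle at 30 N; I took no picture after the last 1.4° correction.

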